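Draw out the dust filter's tray with the pull hook

ROBOT

A 7-joint arm with a two-finger parallel gripper is mounted at the origin on a cart in front of the work surface, level with it; the furniture and walls round the work are solid. World frame = base frame: x ahead of the robot, y to its left, z up, the work surface at z = 0. Lengths are in m, angles in degrees, forces in N, time in s.
With the tool pointing down it reaches from about 0.425 to 0.925 m from the base axis. Payload 6.8 kg.
Tool frame: the origin (TCP) lies midway between the tips of the shut fingers; the grasp point (between the pads) lies 19 mm behind it; z points along the fingers, y is the line along which they close (so a half turn about z gives the same grasp; the last joint's range is limited). The gripper opens to 88 mm and grips with 3 to 60 N. Pads are 20 mm wide; open, the fingers measure 115 mm over their backs; the gripper's body (75 mm by 178 mm) begins 61 mm behind the grasp point.
Start: joints at [-77.813, 27.33, 1.283, 89.118, -0.659, 63.558, -4.761], TCP at [0.213, 0.641, 0.223] pointing down, gripper open.
Joint ranges: [-169.35, 169.35], [-19.33, 120.38], [-80.79, 83.38], [13.8, 139.57], [-78.32, 258.32], [9.67, 109.79], [-169.56, 169.56]. Speed limits (degrees/s): [136.94, 136.94, 180, 180, 180, 180, 180].

INTERFACE

Orientations are given as a 3x3 rotation matrix whose columns are the frame's x, y, z axes.
In Python, from station import robot gives the robot as it stands.
- The arm moves only by the tool play_rows, never from a script. Its argument "increments" is a list of rows, each an object of numbers: "tx", "ty", "tz": the shift along the tool's x, y, z each as a share of 40 mm, from -1 to 1; "twist": the turn about the tool's z as a share of 60 degrees, from -1 to 1; "grip": the opening, from 0 (shut) to 1 (fully open). In form: [{"tx": .., "ty": .., "tz": .., "twist": .., "grip": ..}, ...]. A call has 1 to 5 rows; each row shifts and turns the commanded pose from where the row before left it, along the tool's axes as they then stand; what a row does not reach is not made up. A row lasts 1/10 s, in which the tool goes at most 50 mm and 8.59 degrees, less where a joint would pass 70% of its speed; a pose out of reach is approached as far as the arm can. A call with a number of a shift or a turn outside -1 to 1 is refused whole. A call with a gripper value outside its range is refused whole. The fingers move at their own pace and stop on an object; "grip_force" is the grip in N (left out, the last holds). Time passes only in rows, so rows that do not move let the fingers close. It gives the time, the measured TCP pose, the force, the opening and the grip force at its end, in the units of the state.
- robot.sense(): the state, without advancing time (a new reading comes with each control period).
- robot.capture(name): name is "scene" or "side" or "wrist"; returns the picture (384x512x3 uint8, red, green, blue); there is no depth.
- robot.camera_info(name): a dict with "fx", "fy", "cx", "cy" (pixels), "dist_coeffs" ([k1, k2, p1, p2, k3] as OpenCV has them; the pictures are not rectified), "rvec" (rotation vector, rad) and "tvec" (3), from world to camera coordinates, as OpenCV has them. Camera axes: x right, y down, z forward; pixel columns grow to the right and rows downward; lengths in m; the calibration is good to about 2 mm. A picture is of the moment at which its call begins: read the wrist's pose just before it. camera_info takes no time and is no camera call; for the wrist camera it gives the pose at the moment of the call.
- robot.sign_off(): hands the job in; it is judged then, once.
The state is a dict: "t": time; "joint_positions": joint angles; "dq": joint speeds; "effort": joint torques, N m; "eef_pos": TCP position; "orientation": TCP orientation; "ft_force": force on the tool from outside, world axes, zero at the start; "moment": the same for the moment, N m; "grip_width": opening from 0.0 (shut) to 1.0 (fully open); "gripper_force": force on a finger pad.
Only numpy, scipy, OpenCV 4.12 (cv2) and the standard library are available. Lean on these libraries where they do the work, as an engineer would, in place of code of your own. Each camera call takes 0.05 s, during which the arm holds its last target. There are 200 camera calls.

TASK

The filter tray of the bench dust filter is due for cleaning: take the pull hook from its wooden rest, hook it into the finger hole in the tray's front and draw the tray straight out until it comes up against its stop and the hidden catch drops in to hold it. Where the stop is set cannot be seen, so go by feel and never load the filter or its tray with more than 20 N; use the hook only, not the fingers, on the filter. Then unhook, lay the hook back level in its rest as you found it, and leave the tray out and everything else where it is.

Things in the scene. Friction and masses are not known exactly. Their poses are not given: they have to be found in the camera images.
- filter_box: Dust filter, fixed to the bench: grey steel housing 160 deep, 170 wide, 130 mm high, black hose spigot on the roof, sliding filter tray low in its front. Origin on the bench under its centre; x points from front to back, z up; front face at x = -80 mm (the shut tray's at -84.5 mm). The tray slides straight out along -x, stiffly (about 4 to 6 N), and stays where it is left; it may be up to 12 mm open at the start.
- finger_hole (a point): Centre of the round finger hole, 32 mm across, at the front face of the tray's front plate (4 mm thick, 164 mm wide, from 19 to 89 mm above the bench). The point is 62 mm above the bench and moves with the tray; axes as the filter box (x into the box). Behind the plate the tray is empty for 40 mm; its floor is 22 mm above the bench.
- catch (a joint): Spring catch hidden in the filter box, holds the tray out: 0 = riding on the tray's side strip, 0.007 m = dropped into the gap of the strip. It does so when the tray is 40 to 85 mm out from fully shut; it is adjustable, so the place differs each time and cannot be seen. There the tray meets a hard stop, and then has about 2 mm of play.
- hook_rest: Fixed wooden rest for the pull hook, base 150 x 62 x 12 mm. Origin on the bench under the seat; x along the rest towards the hook's bent end. Rear saddle 36 mm behind the origin (floor 44 mm up, slot 32 mm wide, cheeks to 64 mm) carries the handle; front saddle 80 mm ahead (floor 52 mm up, slot 18 mm wide, cheeks to 70 mm) the steel shank. Each is 14 mm thick.
- rest_seat (a point): Point of the rest where the handle's centre lies when the hook is put away: 56 mm above the bench, over the rest's origin, axes as the rest's.
- hook_handle (a point): Centre of the pull hook's wooden handle (95 long, 22 wide, 24 mm high; 32 mm wide, 24 mm high pommel from 46 to 58 mm behind the centre). x along the hook towards its bent end, z up. A straight 7 mm steel shank runs on along the handle's axis to 150 mm ahead of the centre, where it turns straight down as a 7 mm nib ending 16.5 mm below the axis. Lies level in its rest at the start.
- hook: The whole pull hook, 0.09 to 0.14 kg, described under hook_handle; its origin is that same point.
- marker: Bystander: black-and-white marker pen lying down, 135 mm long; origin at the centre of its underside.
- masking_tape: Bystander: roll of masking tape lying flat, 104 mm across, 25 mm high; origin at the centre of its underside.
- card_scraper: Bystander: scraper blade in a wooden holder lying flat, 130 x 44 x 14 mm; origin at the centre of its underside.
- touch_brush: Bystander: thin red-handled brush lying down, 167 mm long; origin at the centre of its underside.

How it is judged:
By the outcome, as a careful person would: the job done as asked, in the order asked, and still so for the second after the job is handed in, with the robot touching nothing.
It also fails if it takes over 56 s, if anything falls off the work surface, if the arm or the gripper's body presses on something with over 40 N, if the wrist force passes 120 N, or if a joint passes its speed limit or range.

## Working session

There is one attempt and no reset: what is moved stays moved. The work goes in short steps, Python scripts to look and compute and a tool call to move; the robot and the scene stay as the last step left them, time stands still between calls to the robot, and variables do not carry over. Pictures are saved under pics/ and viewed, at most 10 in all, crops included, and the job is handed in when it is done.

Besides the shell and the picture viewer there is one more tool, called after ">>>" as name(argument=value, ...), one argument or row to a line, values as JSON. play_rows: Moves the arm, as the interface text tells. Its arguments: {"type":"object","properties":{"increments":{"type":"array","items":{"type":"object","properties":{"tx":{"type":"number"},"ty":{"type":"number"},"tz":{"type":"number"},"twist":{"type":"number"},"grip":{"type":"number"}}}},"grip_force":{"type":"number"}},"required":["increments"]}

```bash
ls; mkdir -p pics
python3 - <<'E'
from station import robot
import cv2,numpy as np
s=robot.sense()
for k in('t','eef_pos','orientation','ft_force','grip_width'):print(k,s[k])
for n in('scene','side'):
    im=robot.capture(n); cv2.imwrite(f'pics/{n}0.png',im[:,:,::-1]); 
    c=robot.camera_info(n); print(n,c)
    R=cv2.Rodrigues(np.array(c['rvec'],float))[0]; print('pos',-R.T@np.array(c['tvec']))
a=[cv2.imread(f'pics/{n}0.png') for n in('scene','side')]
E
```

```text
pics
t 0.0
eef_pos [0.2127079  0.63998786 0.22171481]
orientation [[-9.48964002e-01  3.15384106e-01 -4.34486803e-04]
 [ 3.15384378e-01  9.48962452e-01 -1.72026382e-03]
 [-1.30232204e-04 -1.76949879e-03 -9.99998426e-01]]
ft_force [0.43448229 0.23628654 0.85509802]
grip_width 1.0017888633560112
scene {'fx': 364.9755888475818, 'fy': 364.9755888475818, 'cx': 256.2435257531244, 'cy': 192.83222766622475, 'dist_coeffs': array([-0.11295755,  0.        ,  0.        ,  0.        ,  0.        ]), 'rvec': array([ 2.19529699, -0.56729049,  0.29926615]), 'tvec': array([-0.35033312,  0.34504232,  0.57128881])}
pos [ 0.18097813 -0.3642603   0.63460204]
side {'fx': 393.3411866357369, 'fy': 393.3411866357369, 'cx': 253.9336722296829, 'cy': 191.2301720540174, 'dist_coeffs': array([-0.04230655,  0.        ,  0.        ,  0.        ,  0.        ]), 'rvec': array([ 0.10129185, -3.02840567,  0.77915639]), 'tvec': array([ 0.53339695, -0.10490543,  1.25127529])}
pos [0.49017141 0.72952693 1.04342214]
```

View pics/scene0.png

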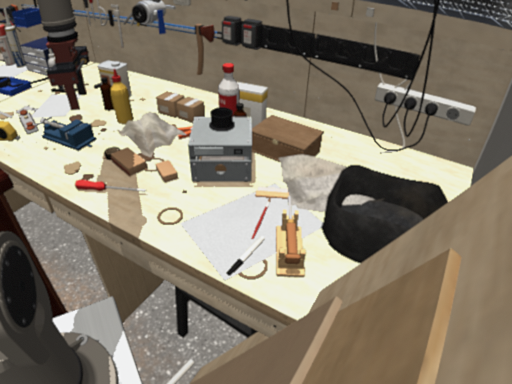

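View pics/side0.png

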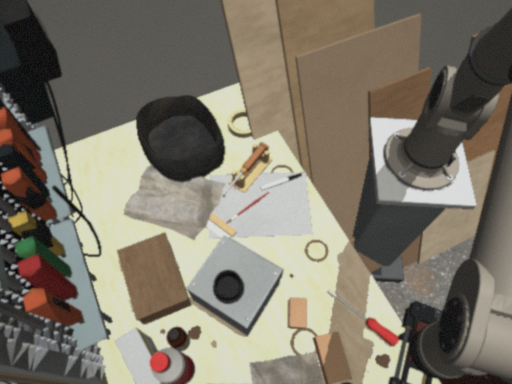

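The scene view shows the filter at about (222,150), with its front facing the robot, and the rest with the hook at about (290,245), bent end away. The side view has the filter at (236,285) and the rest at (252,168). I'll enlarge both to measure.

```bash
cat > h.py <<'E'
import cv2,numpy as np
from station import robot
def cam(n):
    c=robot.camera_info(n)
    K=np.array([[c['fx'],0,c['cx']],[0,c['fy'],c['cy']],[0,0,1]],float)
    return K,np.array(c['dist_coeffs'],float),np.array(c['rvec'],float),np.array(c['tvec'],float)
def proj(C,P):
    K,d,r,t=C; return cv2.projectPoints(np.array(P,float).reshape(-1,3),r,t,K,d)[0].reshape(-1,2)
def ray(C,uv,z):
    K,d,r,t=C; R=cv2.Rodrigues(r)[0]
    n=cv2.undistortPoints(np.array(uv,float).reshape(-1,1,2),K,d).reshape(-1,2)
    D=np.c_[n,np.ones(len(n))]@R; o=-R.T@t
    return o+D*((z-o[2])/D[:,2])[:,None]
def crop(im,x0,x1,y0,y1,s):
    c=cv2.resize(im[y0:y1,x0:x1],None,fx=s,fy=s,interpolation=cv2.INTER_CUBIC)
    for x in range(-(-x0//10)*10,x1,10):
        cv2.line(c,((x-x0)*s,0),((x-x0)*s,6),(255,0,255),1); 
        if x%20==0: cv2.putText(c,str(x),((x-x0)*s,16),0,.35,(255,0,255),1)
    for y in range(-(-y0//10)*10,y1,10):
        cv2.line(c,(0,(y-y0)*s),(6,(y-y0)*s),(255,0,255),1)
        if y%20==0: cv2.putText(c,str(y),(8,(y-y0)*s+4),0,.35,(255,0,255),1)
    return c
def hcat(a,b):
    H=max(a.shape[0],b.shape[0]); f=lambda q:cv2.copyMakeBorder(q,0,H-q.shape[0],0,8,cv2.BORDER_CONSTANT)
    return np.hstack([f(a),f(b)])
E
python3 - <<'E'
from h import *
a=cv2.imread('pics/scene0.png');b=cv2.imread('pics/side0.png')
cv2.imwrite('pics/c1.png',hcat(crop(a,185,260,100,190,6),crop(a,265,320,190,280,6)))
cv2.imwrite('pics/c2.png',hcat(crop(b,180,290,230,335,4),crop(b,215,280,135,200,5)))
E
```

```text
(no output)
```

View pics/c1.png

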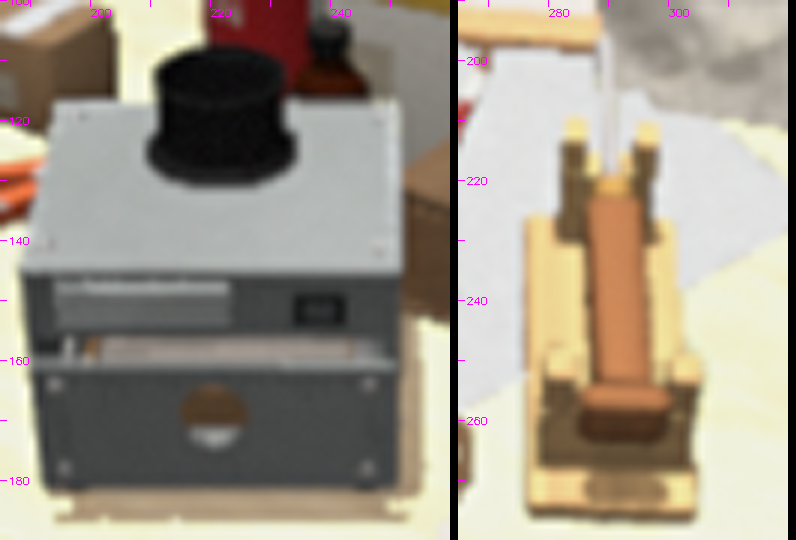

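View pics/c2.png

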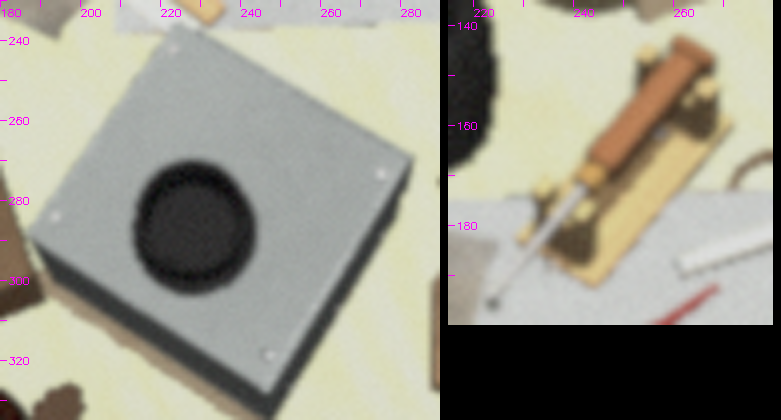

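The crops give the roof corners of the filter, the tray plate corners, the hole at about (219.5,169) in the scene view, and the hook from pommel to bend in the side view. I'll solve the poses from these.

```bash
cat > fit.py <<'E'
from h import *
from scipy.optimize import least_squares
S,D=cam('scene'),cam('side')
print('roof side',ray(D,[(223,236.5),(282,269.5),(246,328),(185,288)],.13).round(4).tolist())
print('roof scene',ray(S,[(188,145),(251.5,144.5),(251,117),(194,117)],.13).round(4).tolist())
print('hook side: pommel rear top, shank end',ray(D,[(265.3,144.3)],.068).round(4),ray(D,[(223.5,195.5)],.056).round(4))
print('hook scene: pommel top rear mid, handle top front mid',ray(S,[(290.3,257.5)],.068).round(4),ray(S,[(289,222.5)],.068).round(4))
print('base scene front corners',ray(S,[(277,279),(304,279.5)],.012).round(4))
E
python3 fit.py
```

```text
roof side [[0.5885, 0.3611, 0.13], [0.4389, 0.4361, 0.13], [0.5147, 0.5766, 0.13], [0.664, 0.4963, 0.13]]
roof scene [[0.4387, 0.4323, 0.13], [0.5874, 0.3564, 0.13], [0.662, 0.4944, 0.13], [0.512, 0.5734, 0.13]]
hook side: pommel rear top, shank end [[0.4984 0.0286 0.068 ]] [[0.608  0.2063 0.056 ]]
hook scene: pommel top rear mid, handle top front mid [[0.4952 0.0249 0.068 ]] [[0.5501 0.1128 0.068 ]]
base scene front corners [[ 0.4683  0.0269  0.012 ]
 [ 0.5178 -0.002   0.012 ]]
```

```bash
cat >> h.py <<'E'
def plan(p,yaw,n,pose=None):
    "rows from the current pose to TCP p, tool x at yaw (deg), turning over n rows; prints rows"
    s=robot.sense(); q=np.array(s['eef_pos']); R=np.array(s['orientation'])
    y0=np.degrees(np.arctan2(R[1,0],R[0,0])); dy=(yaw-y0+180)%360-180
    d=(np.array(p)-q)/n; out=[]
    for i in range(n):
        a=np.radians(y0+dy*i/n)
        x=np.array([np.cos(a),np.sin(a)]); y=np.array([np.sin(a),-np.cos(a)])
        out.append([round(v,3) for v in (x@d[:2]/.04,y@d[:2]/.04,-d[2]/.04,-dy/n/60)])
    print('pos',q.round(4),'yaw',round(y0,2),'dyaw',round(dy,2),'total',(d*n).round(4))
    print(out[0] if n==1 or abs(dy)<1 else out)
    return out
E
python3 -c "
from h import *
plan([.538,.0933,.20],58.2,15)"
```

```text
pos [0.2127 0.6401 0.2218] yaw 161.62 dyaw -103.42 total [ 0.3253 -0.5468 -0.0218]
[[np.float64(-0.802), np.float64(-0.694), np.float64(0.036), np.float64(0.115)], [np.float64(-0.879), np.float64(-0.593), np.float64(0.036), np.float64(0.115)], [np.float64(-0.944), np.float64(-0.483), np.float64(0.036), np.float64(0.115)], [np.float64(-0.995), np.float64(-0.366), np.float64(0.036), np.float64(0.115)], [np.float64(-1.032), np.float64(-0.244), np.float64(0.036), np.float64(0.115)], [np.float64(-1.054), np.float64(-0.118), np.float64(0.036), np.float64(0.115)], [np.float64(-1.06), np.float64(0.009), np.float64(0.036), np.float64(0.115)], [np.float64(-1.052), np.float64(0.136), np.float64(0.036), np.float64(0.115)], [np.float64(-1.028), np.float64(0.262), np.float64(0.036), np.float64(0.115)], [np.float64(-0.989), np.float64(0.383), np.float64(0.036), np.float64(0.115)], [np.float64(-0.936), np.float64(0.499), np.float64(0.036), np.float64(0.115)], [np.float64(-0.869), np.float64(0.608), np.float64(0.036), np.float64(0.115)], [np.float64(-0.79), np.float64(0.708), np.float64(0.036), np.float64(0.115)], [np.float64(-0.699), np.float64(0.797), np.float64(0.036), np.float64(0.115)], [np.float64(-0.598), np.float64(0.875), np.float64(0.036), np.float64(0.115)]]
```

>>> play_rows(
  increments=[
    {"tx": -0.8,"ty": -0.69,"twist": 0.115,"grip": 1},
    {"tx": -0.88,"ty": -0.59,"twist": 0.115,"grip": 1},
    {"tx": -0.94,"ty": -0.48,"twist": 0.115,"grip": 1},
    {"tx": -1,"ty": -0.37,"twist": 0.115,"grip": 1},
    {"tx": -1,"ty": -0.24,"twist": 0.115,"grip": 1},
  ],
)

```text
validation failed for argument at $.in...
```

>>> play_rows(
  increments=[
    {"tx": -1,"ty": -0.12,"twist": 0.115,"grip": 1},
    {"tx": -1,"ty": 0,"twist": 0.115,"grip": 1},
    {"tx": -1,"ty": 0.14,"twist": 0.115,"grip": 1},
    {"tx": -1,"ty": 0.26,"twist": 0.115,"grip": 1},
    {"tx": -1,"ty": 0.38,"twist": 0.115,"grip": 1},
  ],
)

```text
validation failed for argument at $.in...
```

>>> play_rows(
  increments=[
    {"tx": -0.94,"ty": 0.5,"twist": 0.115,"grip": 1},
    {"tx": -0.87,"ty": 0.6,"twist": 0.115,"grip": 1},
    {"tx": -0.79,"ty": 0.7,"twist": 0.115,"grip": 1},
    {"tx": -0.7,"ty": 0.8,"twist": 0.115,"grip": 1},
    {"tx": -0.6,"ty": 0.87,"twist": 0.115,"grip": 1},
  ],
)

```text
validation failed for argument at $.in...
```

Run:
```python
from h import *
plan([.538,.0933,.17],58.2,1)
im=robot.capture('wrist')[:,:,::-1]; cv2.imwrite('pics/w1.png',im)
C=cam('wrist');np.save('w1.npy',np.array(list(C)+[0],object),allow_pickle=True)
R=cv2.Rodrigues(C[2])[0];print('campos',-R.T@C[3]); print(robot.sense()['t'],C[0].round(1).tolist())
u=np.array([np.cos(np.radians(58.2)),np.sin(np.radians(58.2))]);v=np.array([-u[1],u[0]]);h=np.array([.5275,.0763])
for n,p in dict(pomRL=(-.058,.016,.068),pomRR=(-.058,-.016,.068),handFL=(.0475,.011,.068),handFR=(.0475,-.011,.068),bend=(.15,0,.0595)).items():
    print(n,proj(C,[*(h+u*p[0]+v*p[1]),p[2]]).round(1))
```

```text
pos [0.2127 0.6401 0.2218] yaw 161.62 dyaw -103.42 total [ 0.3253 -0.5468 -0.0518]
[np.float64(-12.027), np.float64(-10.407), np.float64(1.295), np.float64(1.724)]
campos [0.13520903 0.66671467 0.38358471]
0.15 [[312.8, 0.0, 252.6], [0.0, 312.8, 190.6], [0.0, 0.0, 1.0]]
pomRL [[-72.7 465. ]]
pomRR [[-70.8 478.7]]
handFL [[ -1.7 479.7]]
handFR [[ -1.4 488.9]]
bend [[ 68.5 489.2]]
```

View pics/w1.png

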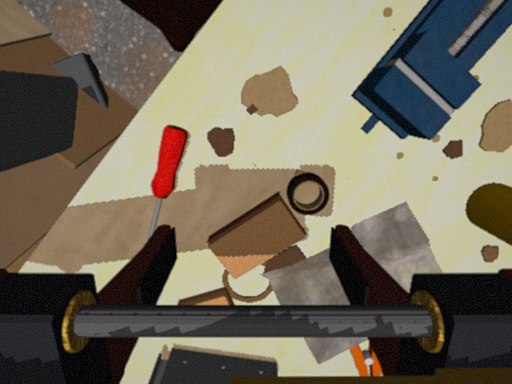

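The calls were refused, so nothing moved. This picture is still the start view, with the screwdriver and vise. The rows probably need every field, so I'll test one.

>>> play_rows(
  increments=[
    {"tx": -0.8,"ty": -0.69,"tz": 0.0,"twist": 0.115,"grip": 1.0},
    {"tx": -0.88,"ty": -0.59,"tz": 0.0,"twist": 0.115,"grip": 1.0},
    {"tx": -0.94,"ty": -0.48,"tz": 0.0,"twist": 0.115,"grip": 1.0},
    {"tx": -1.0,"ty": -0.37,"tz": 0.0,"twist": 0.115,"grip": 1.0},
    {"tx": -1.0,"ty": -0.24,"tz": 0.0,"twist": 0.115,"grip": 1.0},
  ],
)

```text
t: 0.65
eef_pos: [0.3212, 0.4576, 0.2225]
orientation: [[-0.599, 0.801, -0.0], [0.801, 0.599, -0.0], [-0.0, -0.0, -1.0]]
ft_force: [0.5, 0.4, -0.1]
grip_width: 0.998
gripper_force: 0.0
```

>>> play_rows(
  increments=[
    {"tx": -1.0,"ty": -0.12,"tz": 0.0,"twist": 0.115,"grip": 1.0},
    {"tx": -1.0,"ty": 0.0,"tz": 0.0,"twist": 0.115,"grip": 1.0},
    {"tx": -1.0,"ty": 0.14,"tz": 0.0,"twist": 0.115,"grip": 1.0},
    {"tx": -1.0,"ty": 0.26,"tz": 0.0,"twist": 0.115,"grip": 1.0},
    {"tx": -1.0,"ty": 0.38,"tz": 0.0,"twist": 0.115,"grip": 1.0},
  ],
)

```text
t: 1.15
eef_pos: [0.4252, 0.2819, 0.2227]
orientation: [[-0.041, 0.999, -0.0], [0.999, 0.041, 0.0], [0.0, -0.0, -1.0]]
ft_force: [0.4, 0.2, 0.2]
grip_width: 0.996
gripper_force: 0.0
```

>>> play_rows(
  increments=[
    {"tx": -0.94,"ty": 0.5,"tz": 0.0,"twist": 0.115,"grip": 1.0},
    {"tx": -0.87,"ty": 0.6,"tz": 0.0,"twist": 0.115,"grip": 1.0},
    {"tx": -0.79,"ty": 0.7,"tz": 0.0,"twist": 0.115,"grip": 1.0},
    {"tx": -0.7,"ty": 0.8,"tz": 0.0,"twist": 0.115,"grip": 1.0},
    {"tx": -0.6,"ty": 0.87,"tz": 0.0,"twist": 0.115,"grip": 1.0},
  ],
)

```text
t: 1.65
eef_pos: [0.5328, 0.0992, 0.2227]
orientation: [[0.532, 0.847, 0.0], [0.847, -0.532, 0.0], [0.0, -0.0, -1.0]]
ft_force: [0.1, 0.7, -0.9]
grip_width: 1.0
gripper_force: 0.0
```

```bash
cat > look.py <<'E'
from h import *
import sys
plan([.538,.0933,.17],58.2,1)
im=robot.capture('wrist')[:,:,::-1]; cv2.imwrite(f'pics/{sys.argv[1]}.png',im)
C=cam('wrist')
np.savez(f'pics/{sys.argv[1]}.npz',*C)
R=cv2.Rodrigues(C[2])[0];print('campos',-R.T@C[3]); print(robot.sense()['t'])
u=np.array([np.cos(np.radians(58.2)),np.sin(np.radians(58.2))]);v=np.array([-u[1],u[0]]);h=np.array([.5275,.0763])
for n,p in dict(pomRL=(-.058,.016,.068),pomRR=(-.058,-.016,.068),handFL=(.0475,.011,.068),handFR=(.0475,-.011,.068),bend=(.15,0,.0595)).items():
    print(n,proj(C,[*(h+u*p[0]+v*p[1]),p[2]]).round(1))
E
python3 look.py w2
```

```text
pos [0.5328 0.0992 0.2227] yaw 57.85 dyaw 0.35 total [ 0.0052 -0.0059 -0.0527]
[np.float64(-0.056), np.float64(0.189), np.float64(1.318), np.float64(-0.006)]
campos [0.57866008 0.16099247 0.38491104]
1.7
pomRL [[240.6 241.5]]
pomRR [[269.2 240.9]]
handFL [[242.2 147.3]]
handFR [[263.8 146.8]]
bend [[250.8  38.1]]
```

View pics/w2.png

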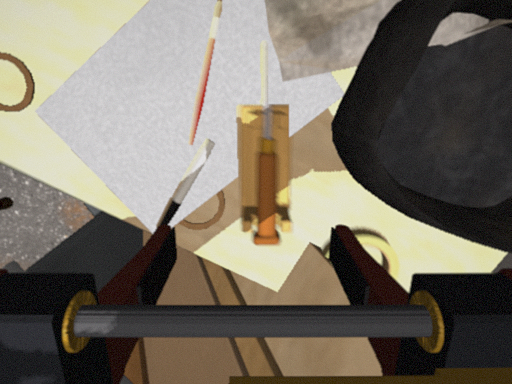

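The hook lies straight up the picture, with the pommel rear at (266,242) and the bend at (264,42). That is about 12 px right of prediction. The arm may still have been settling, so I'll re-shoot while it stands still and measure without viewing.

```bash
python3 look.py w3
python3 - <<'E'
from h import *
im=cv2.imread('pics/w3.png').astype(int); b,g,r=im[...,0],im[...,1],im[...,2]
m=(r-b>60)&(r-g>35)&(r<215)
m[:,:225]=0;m[:,310:]=0;m[:130]=0;m[255:]=0
for y in range(140,250,8):
    x=np.where(m[y])[0]; print(y,(x.min(),x.max(),len(x)) if len(x) else None)
d=abs(cv2.imread('pics/w2.png').astype(int)-im).mean();print(d)
E
```

```text
pos [0.5358 0.0917 0.2233] yaw 57.03 dyaw 1.17 total [ 0.0022  0.0016 -0.0533]
[np.float64(0.063), np.float64(0.023), np.float64(1.333), np.float64(-0.02)]
campos [0.57697369 0.16390385 0.3846082 ]
1.75
pomRL [[242.7 242.7]]
pomRR [[271.3 242.3]]
handFL [[245.3 148.7]]
handFR [[266.9 148.4]]
bend [[254.9  39.7]]
140 (np.int64(232), np.int64(280), 41)
148 (np.int64(233), np.int64(280), 41)
156 (np.int64(232), np.int64(280), 45)
164 (np.int64(234), np.int64(280), 43)
172 (np.int64(233), np.int64(280), 46)
180 (np.int64(234), np.int64(280), 43)
188 (np.int64(234), np.int64(279), 41)
196 (np.int64(234), np.int64(281), 33)
204 (np.int64(234), np.int64(267), 19)
212 (np.int64(245), np.int64(267), 20)
220 (np.int64(236), np.int64(273), 26)
228 (np.int64(250), np.int64(267), 16)
236 (np.int64(246), np.int64(271), 26)
244 None
14.02102322048611
```

Run:
```python
from h import *
im=cv2.imread('pics/w3.png'); a=im.astype(int)
for y in (160,175,190,225): print(y,[tuple(a[y,x,::-1]) for x in range(240,276,3)])
cv2.imwrite('pics/c3.png',hcat(crop(im,225,290,25,145,4),crop(im,225,290,130,255,4)))
for i in range(3): s=robot.sense();print(s['eef_pos'],np.degrees(np.arctan2(s['orientation'][1][0],s['orientation'][0][0])))
```

```text
160 [(np.int64(166), np.int64(128), np.int64(75)), (np.int64(164), np.int64(125), np.int64(70)), (np.int64(141), np.int64(105), np.int64(60)), (np.int64(114), np.int64(72), np.int64(33)), (np.int64(127), np.int64(77), np.int64(34)), (np.int64(126), np.int64(75), np.int64(29)), (np.int64(131), np.int64(81), np.int64(45)), (np.int64(121), np.int64(73), np.int64(30)), (np.int64(110), np.int64(66), np.int64(25)), (np.int64(101), np.int64(69), np.int64(36)), (np.int64(163), np.int64(123), np.int64(69)), (np.int64(166), np.int64(126), np.int64(69))]
175 [(np.int64(158), np.int64(122), np.int64(69)), (np.int64(164), np.int64(126), np.int64(71)), (np.int64(157), np.int64(116), np.int64(65)), (np.int64(105), np.int64(63), np.int64(25)), (np.int64(121), np.int64(67), np.int64(32)), (np.int64(127), np.int64(76), np.int64(33)), (np.int64(125), np.int64(74), np.int64(38)), (np.int64(116), np.int64(74), np.int64(27)), (np.int64(109), np.int64(65), np.int64(21)), (np.int64(97), np.int64(67), np.int64(38)), (np.int64(163), np.int64(122), np.int64(69)), (np.int64(169), np.int64(125), np.int64(74))]
1
[... 563 characters left out ...]
56), np.int64(116), np.int64(69)), (np.int64(146), np.int64(117), np.int64(81)), (np.int64(230), np.int64(226), np.int64(187)), (np.int64(109), np.int64(95), np.int64(72)), (np.int64(171), np.int64(105), np.int64(44)), (np.int64(219), np.int64(131), np.int64(56)), (np.int64(215), np.int64(132), np.int64(56)), (np.int64(209), np.int64(127), np.int64(63)), (np.int64(197), np.int64(120), np.int64(57)), (np.int64(146), np.int64(82), np.int64(41)), (np.int64(163), np.int64(159), np.int64(128)), (np.int64(219), np.int64(202), np.int64(149))]
[0.53442512 0.09438994 0.22305095] 57.44064811229052
[0.53442512 0.09438994 0.22305095] 57.44064811229052
[0.53442512 0.09438994 0.22305095] 57.44064811229052
```

View pics/c3.png

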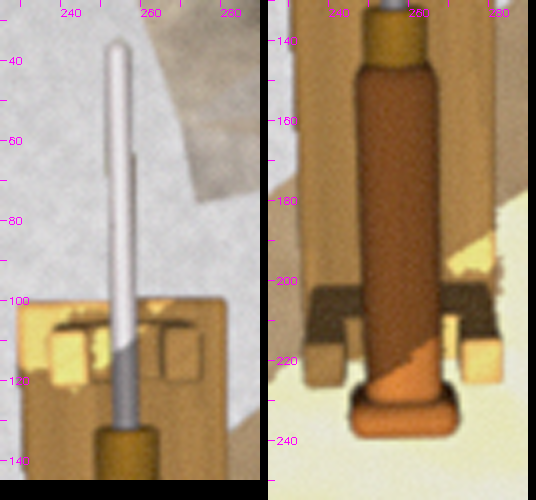

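The bend is at (252.5,37), the handle front at (255,148) and the pommel at (256.5,239), so the estimate holds to about 1–2 mm. Hook yaw is about 58.6°. Descending partway and letting it settle.

>>> play_rows(
  increments=[
    {"tx": 0.03,"ty": 0.09,"tz": 0.8,"twist": -0.01,"grip": 1.0},
    {"tx": 0.0,"ty": 0.0,"tz": 0.8,"twist": 0.0,"grip": 1.0},
    {"tx": 0.0,"ty": 0.0,"tz": 0.7,"twist": 0.0,"grip": 1.0},
    {"tx": 0.0,"ty": 0.0,"tz": 0.3,"twist": 0.0,"grip": 1.0},
    {"tx": 0.0,"ty": 0.0,"tz": 0.0,"twist": 0.0,"grip": 1.0},
  ],
)

```text
t: 2.25
eef_pos: [0.5347, 0.1, 0.1173]
orientation: [[0.519, 0.855, -0.003], [0.855, -0.519, -0.001], [-0.003, -0.002, -1.0]]
ft_force: [0.5, -0.4, 0.3]
grip_width: 0.997
gripper_force: 0.0
```

>>> play_rows(
  increments=[
    {"tx": 0.0,"ty": 0.0,"tz": 0.0,"twist": 0.0,"grip": 1.0},
    {"tx": 0.0,"ty": 0.0,"tz": 0.0,"twist": 0.0,"grip": 1.0},
  ],
)

```text
t: 2.45
eef_pos: [0.537, 0.1002, 0.1201]
orientation: [[0.519, 0.855, 0.002], [0.855, -0.519, 0.001], [0.002, 0.001, -1.0]]
ft_force: [-0.8, -0.5, 0.3]
grip_width: 0.999
gripper_force: 0.0
```

```bash
python3 look.py w4
python3 - <<'E'
from h import *
plan([.538,.0935,.037],58.6,1)
im=cv2.imread('pics/w4.png'); a=im.astype(int)
cv2.imwrite('pics/c4.png',crop(im,150,360,0,300,2))
E
```

```text
pos [0.537  0.1002 0.1201] yaw 58.73 dyaw -0.53 total [ 0.001  -0.0069  0.0499]
[np.float64(-0.134), np.float64(0.11), np.float64(-1.248), np.float64(0.009)]
campos [0.57790217 0.17002477 0.28185807]
2.5
pomRL [[238.4 307.6]]
pomRR [[278.  307.8]]
handFL [[244.8 181.7]]
handFR [[275.9 182. ]]
bend [[262.6  24.2]]
pos [0.5369 0.1002 0.12  ] yaw 58.73 dyaw -0.13 total [ 0.0011 -0.0067 -0.083 ]
[np.float64(-0.129), np.float64(0.109), np.float64(2.075), np.float64(0.002)]
```

View pics/c4.png

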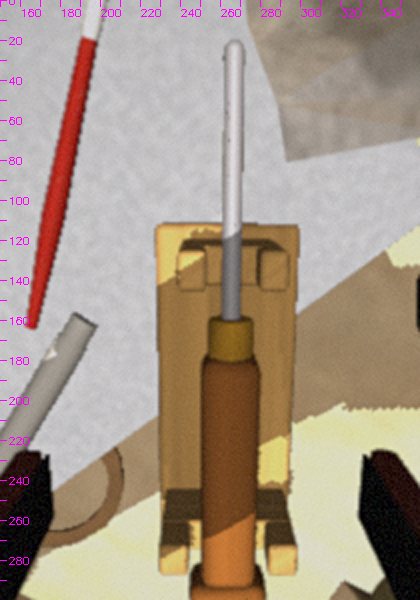

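Settled now: the handle axis is at column ~265 and the fingers' midline at ~252.6, so the hook is 8 mm to tool +y. Bend tip is at (267,20), handle front at y=181, and direction agrees. I'll shift, descend and recheck.

>>> play_rows(
  increments=[
    {"tx": -0.13,"ty": 0.2,"tz": 0.4,"twist": 0.005,"grip": 1.0},
    {"tx": 0.0,"ty": 0.0,"tz": 0.4,"twist": 0.0,"grip": 1.0},
    {"tx": 0.0,"ty": 0.0,"tz": 0.2,"twist": 0.0,"grip": 1.0},
    {"tx": 0.0,"ty": 0.0,"tz": 0.0,"twist": 0.0,"grip": 1.0},
    {"tx": 0.0,"ty": 0.0,"tz": 0.0,"twist": 0.0,"grip": 1.0},
  ],
)

```text
t: 3.0
eef_pos: [0.5403, 0.0909, 0.0786]
orientation: [[0.524, 0.852, -0.0], [0.852, -0.524, -0.0], [-0.0, 0.0, -1.0]]
ft_force: [-0.0, -0.0, -0.4]
grip_width: 1.002
gripper_force: 0.0
```

```bash
python3 look.py w5
python3 - <<'E'
from h import *
a=cv2.imread('pics/w5.png').astype(int)
for y in (60,80,100,240,255,270,330,350):
    print(y,a[y,215:305:3,2].tolist())
E
```

```text
pos [0.5403 0.0909 0.0786] yaw 58.4 dyaw -0.2 total [-0.0023  0.0024  0.0914]
[np.float64(0.021), np.float64(-0.079), np.float64(-2.285), np.float64(0.003)]
campos [0.58212729 0.16090812 0.24064613]
3.05
pomRL [[225.1 339.5]]
pomRR [[272.2 339.6]]
handFL [[229.6 190.8]]
handFR [[267.7 191. ]]
bend [[248.9  -6.1]]
60 [197, 201, 200, 200, 203, 197, 198, 201, 204, 201, 205, 195, 185, 219, 195, 129, 203, 198, 195, 198, 198, 196, 200, 198, 184, 160, 157, 152, 148, 160]
80 [201, 197, 209, 205, 204, 202, 204, 200, 196, 197, 199, 191, 180, 224, 198, 147, 198, 196, 193, 198, 193, 199, 201, 202, 196, 189, 208, 202, 204, 196]
100 [211, 204, 197, 197, 199, 208, 202, 200, 200, 198, 209, 195, 182, 222, 204, 144, 201, 196, 202, 197, 194, 195, 203, 198, 191, 201, 199, 196, 199, 198]
240 [169, 135, 154, 149, 147, 150, 150, 158, 82, 104, 117, 116, 119, 119, 117, 118, 113, 103, 98, 84, 152, 161, 206, 224, 221, 211, 214, 221, 222, 222]
255 [163, 135, 167, 150, 142, 150, 150, 152, 72, 100, 113, 116, 118, 117, 118, 114, 112, 112, 100, 89, 210, 224, 189, 208, 225, 179, 162, 224, 223, 222]
270 [223, 179, 67, 73, 70, 71, 73, 69, 69, 101, 110, 117, 115, 118, 111, 114, 107, 106, 98, 68, 75, 70, 72, 75, 71, 69, 225, 221, 224, 223]
330 [55, 62, 63, 63, 62, 59, 63, 63, 61, 54, 64, 57, 59, 63, 59, 65, 58, 60, 65, 60, 60, 64, 64, 64, 58, 61, 64, 63, 65, 55]
350 [191, 222, 219, 218, 220, 218, 217, 220, 220, 218, 219, 218, 219, 219, 218, 218, 218, 219, 219, 220, 218, 217, 219, 220, 219, 220, 221, 136, 145, 144]
```

Handle mid is now at column 256, 1.9 mm off, and parallel. Final descent and grip.

>>> play_rows(
  increments=[
    {"tx": 0.0,"ty": 0.05,"tz": 0.4,"twist": 0.0,"grip": 1.0},
    {"tx": 0.0,"ty": 0.0,"tz": 0.4,"twist": 0.0,"grip": 1.0},
    {"tx": 0.0,"ty": 0.0,"tz": 0.24,"twist": 0.0,"grip": 1.0},
    {"tx": 0.0,"ty": 0.0,"tz": 0.0,"twist": 0.0,"grip": 1.0},
    {"tx": 0.0,"ty": 0.0,"tz": 0.0,"twist": 0.0,"grip": 0.6},
  ],
)

```text
t: 3.55
eef_pos: [0.5419, 0.09, 0.0369]
orientation: [[0.524, 0.852, -0.0], [0.852, -0.524, -0.0], [-0.0, -0.0, -1.0]]
ft_force: [0.6, -0.4, -0.0]
grip_width: 0.944
gripper_force: 0.0
```

>>> play_rows(
  increments=[
    {"tx": 0.0,"ty": 0.0,"tz": 0.0,"twist": 0.0,"grip": 0.35},
    {"tx": 0.0,"ty": 0.0,"tz": 0.0,"twist": 0.0,"grip": 0.0},
    {"tx": 0.0,"ty": 0.0,"tz": 0.0,"twist": 0.0,"grip": 0.0},
    {"tx": 0.0,"ty": 0.0,"tz": 0.0,"twist": 0.0,"grip": 0.0},
    {"tx": 0.0,"ty": 0.0,"tz": 0.0,"twist": 0.0,"grip": 0.0},
  ],
  grip_force=40,
)

```text
t: 4.05
eef_pos: [0.5419, 0.0902, 0.0372]
orientation: [[0.524, 0.852, 0.0], [0.852, -0.524, 0.0], [0.0, 0.0, -1.0]]
ft_force: [-1.7, 0.3, -0.9]
grip_width: 0.493
gripper_force: 0.0
```

>>> play_rows(
  increments=[
    {"tx": 0.0,"ty": 0.0,"tz": 0.0,"twist": 0.0,"grip": 0.0},
    {"tx": 0.0,"ty": 0.0,"tz": 0.0,"twist": 0.0,"grip": 0.0},
    {"tx": 0.0,"ty": 0.0,"tz": 0.0,"twist": 0.0,"grip": 0.0},
    {"tx": 0.0,"ty": 0.0,"tz": 0.0,"twist": 0.0,"grip": 0.0},
  ],
)

```text
t: 4.45
eef_pos: [0.5418, 0.0902, 0.0371]
orientation: [[0.524, 0.852, 0.0], [0.852, -0.524, 0.0], [0.0, 0.0, -1.0]]
ft_force: [0.9, -0.6, 0.6]
grip_width: 0.248
gripper_force: 40.0
```

>>> play_rows(
  increments=[
    {"tx": 0.0,"ty": 0.0,"tz": 0.0,"twist": 0.0,"grip": 0.0},
    {"tx": 0.0,"ty": 0.0,"tz": 0.0,"twist": 0.0,"grip": 0.0},
  ],
)

```text
t: 4.65
eef_pos: [0.5418, 0.0902, 0.0371]
orientation: [[0.524, 0.852, -0.0], [0.852, -0.524, 0.0], [0.0, -0.0, -1.0]]
ft_force: [0.7, -0.6, 0.0]
grip_width: 0.249
gripper_force: 40.0
```

Gripped: the width is 21.9 mm, which matches the handle. The grip pose to return to is (.5418,.0902,.0371), yaw 58.4. I'll lift while working out the tray position and the path to pre-insert.

>>> play_rows(
  increments=[
    {"tx": 0.0,"ty": 0.0,"tz": -0.1,"twist": 0.0,"grip": 0.0},
    {"tx": 0.0,"ty": 0.0,"tz": -0.4,"twist": 0.0,"grip": 0.0},
    {"tx": 0.0,"ty": 0.0,"tz": -0.6,"twist": 0.0,"grip": 0.0},
    {"tx": 0.0,"ty": 0.0,"tz": -0.6,"twist": 0.0,"grip": 0.0},
    {"tx": 0.0,"ty": 0.0,"tz": -0.3,"twist": 0.0,"grip": 0.0},
  ],
)

```text
t: 5.15
eef_pos: [0.5426, 0.0902, 0.1189]
orientation: [[0.524, 0.852, 0.002], [0.852, -0.524, 0.001], [0.002, 0.001, -1.0]]
ft_force: [0.3, 0.6, -0.9]
grip_width: 0.245
gripper_force: 40.0
```

```bash
cat > filt.py <<'E'
from h import *
F=np.array([.5508,.4658]);yF=62.2
w=np.radians(yF);f=np.array([np.cos(w),np.sin(w)]);l=np.array([-f[1],f[0]])
E
python3 - <<'E'
from filt import *
S=cam('scene')
for uv,z in [((192.5,181.5),.019),((249.5,181),.019),((190.5,161.5),.089),((250,161.5),.089),((219.5,169.2),.062)]:
    p=ray(S,[uv],z)[0][:2]-F; print(uv,'x',(p@f).round(4),'y',(p@l).round(4))
# pre-insert: nib 45 mm before shut face
H=F-f*.0845
T=H-f*(.045+.1306)
print('T',T)
plan([*T,.0495],yF,15); plan([*T,.0495],yF,1)
E
```

```text
(192.5, 181.5) x -0.0941 y 0.0799
(249.5, 181) x -0.0925 y -0.079
(190.5, 161.5) x -0.0985 y 0.0787
(250, 161.5) x -0.099 y -0.0795
(219.5, 169.2) x -0.096 y 0.0028
T [0.42949283 0.23572049]
pos [0.5426 0.0902 0.1189] yaw 58.41 dyaw 3.79 total [-0.1131  0.1455 -0.0694]
[[np.float64(0.108), np.float64(-0.288), np.float64(0.116), np.float64(-0.004)], [np.float64(0.109), np.float64(-0.287), np.float64(0.116), np.float64(-0.004)], [np.float64(0.11), np.float64(-0.287), np.float64(0.116), np.float64(-0.004)], [np.float64(0.112), np.float64(-0.286), np.float64(0.116), np.float64(-0.004)], [np.float64(0.113), np.float64(-0.286), np.float64(0.116), np.float64(-0.004)], [np.float64(0.114), np.float64(-0.285), np.float64(0.116), np.float64(-0.004)], [np.float64(0.115), np.float64(-0.285), np.float64(0.116), np.float64(-0.004)], [np.float64(0.117), np.float64(-0.284), np.float64(0.116), np.float64(-0.004)], [np.float64(0.118), np.float64(-0.284), np.float64(0.116), np.float64(-0.004)], [np.float64(0.119), np.float64(-0.283), np.float64(0.116), np.float64(-0.004)], [np.float64(0.12), np.float64(-0.283), np.float64(0.116), np.float64(-0.004)], [np.float64(0.122), np.float64(-0.282), np.float64(0.116), np.float64(-0.004)], [np.float64(0.123), np.float64(-0.282), np.float64(0.116), np.float64(-0.004)], [np.float64(0.124), np.float64(-0.281), np.float64(0.116), np.float64(-0.004)], [np.float64(0.125), np.float64(-0.28), np.float64(0.116), np.float64(-0.004)]]
pos [0.5426 0.0902 0.1189] yaw 58.41 dyaw 3.79 total [-0.1131  0.1455 -0.0694]
[np.float64(1.617), np.float64(-4.315), np.float64(1.735), np.float64(-0.063)]
```

Tray front is about 10–11 mm open. Moving to pre-insert, lateral first and then down partway, before looking.

>>> play_rows(
  increments=[
    {"tx": 0.1,"ty": -0.3,"tz": 0.0,"twist": -0.008,"grip": 0.0},
    {"tx": 0.2,"ty": -0.6,"tz": 0.0,"twist": -0.008,"grip": 0.0},
    {"tx": 0.25,"ty": -0.7,"tz": 0.0,"twist": -0.008,"grip": 0.0},
    {"tx": 0.25,"ty": -0.7,"tz": 0.0,"twist": -0.008,"grip": 0.0},
    {"tx": 0.25,"ty": -0.7,"tz": 0.0,"twist": -0.008,"grip": 0.0},
  ],
)

```text
t: 5.65
eef_pos: [0.4573, 0.1884, 0.1158]
orientation: [[0.486, 0.874, -0.002], [0.874, -0.486, -0.001], [-0.002, -0.001, -1.0]]
ft_force: [-0.5, 0.9, -1.2]
grip_width: 0.25
gripper_force: 40.0
```

>>> play_rows(
  increments=[
    {"tx": 0.25,"ty": -0.6,"tz": 0.0,"twist": -0.008,"grip": 0.0},
    {"tx": 0.2,"ty": -0.5,"tz": 0.3,"twist": -0.008,"grip": 0.0},
    {"tx": 0.1,"ty": -0.2,"tz": 0.5,"twist": -0.007,"grip": 0.0},
    {"tx": 0.0,"ty": 0.0,"tz": 0.5,"twist": 0.0,"grip": 0.0},
    {"tx": 0.0,"ty": 0.0,"tz": 0.4,"twist": 0.0,"grip": 0.0},
  ],
)

```text
t: 6.15
eef_pos: [0.4224, 0.2321, 0.0471]
orientation: [[0.464, 0.886, -0.002], [0.886, -0.464, -0.001], [-0.002, -0.002, -1.0]]
ft_force: [-0.8, 0.3, 0.1]
grip_width: 0.248
gripper_force: 40.0
```

>>> play_rows(
  increments=[
    {"tx": 0.0,"ty": 0.0,"tz": 0.0,"twist": 0.0,"grip": 0.0},
    {"tx": 0.0,"ty": 0.0,"tz": 0.0,"twist": 0.0,"grip": 0.0},
  ],
)

```text
t: 6.35
eef_pos: [0.4238, 0.2314, 0.0486]
orientation: [[0.466, 0.885, -0.002], [0.885, -0.466, -0.001], [-0.002, -0.001, -1.0]]
ft_force: [0.8, 0.3, 0.2]
grip_width: 0.247
gripper_force: 40.0
```

Run:
```python
from filt import *
im=robot.capture('wrist')[:,:,::-1]; C=cam('wrist'); s=robot.sense()
cv2.imwrite('pics/w6.png',im); np.savez('pics/w6.npz',*C)
im=robot.capture('scene')[:,:,::-1]; cv2.imwrite('pics/s6.png',im)
w=cv2.imread('pics/w6.png')
c=np.hstack([cv2.resize(w[:300,100:420],None,fx=1.5,fy=1.5),cv2.resize(im[100:250,180:285],None,fx=3,fy=3,interpolation=cv2.INTER_CUBIC)])
cv2.imwrite('pics/c6.png',c)
print(s['t'],s['ft_force'])
H=F-f*.095; T=H-f*(.035+.1306); plan([*T,.0495],yF,1)
P=lambda x,y,z:proj(C,[*(F+f*x+l*y),z])[0].round(1)
print('roof front L/R',P(-.08,.085,.13),P(-.08,-.085,.13),'plate top',P(-.095,.082,.089),P(-.095,-.082,.089))
q=np.array(s['eef_pos']);x=np.array(s['orientation'])[:,0]
print('nib pred',proj(C,q+x*.1341+[0,0,.0225]).round(1))
```

```text
6.4 [ 0.02077556  0.35423601 -1.17547401]
pos [0.4248 0.2318 0.0495] yaw 62.2 dyaw -0.0 total [0.0044 0.0035 0.    ]
[np.float64(0.129), np.float64(0.058), np.float64(-0.001), np.float64(0.0)]
roof front L/R [-224.6 -534.3] [ 765.7 -526.6] plate top [ -11.3 -217.8] [ 539.1 -216.4]
nib pred [[255.  -50.4]]
```

View pics/c6.png

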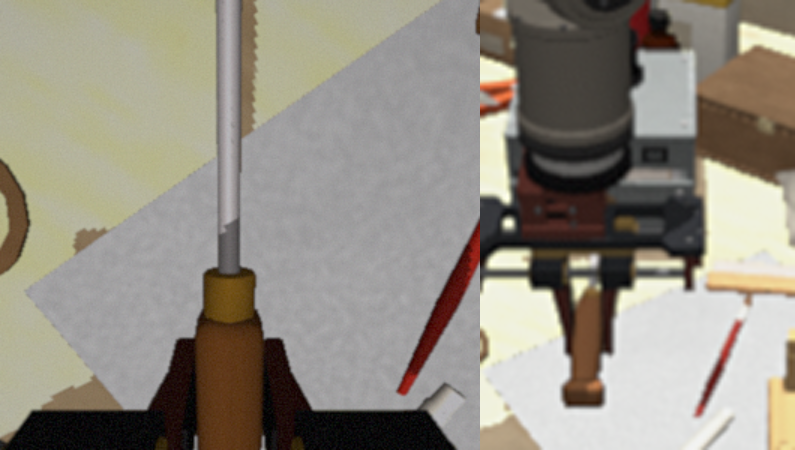

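The hook is straight in the grip, with the shank at column ~252. The filter is out of the wrist view. I'll refine the filter pose numerically from the first static pictures by fitting edges, with no new views.

```bash
cat > edge.py <<'E'
from h import *
from scipy.optimize import differential_evolution
from scipy.ndimage import map_coordinates
IM={}
for n in('scene','side'):
    g=cv2.GaussianBlur(cv2.imread(f'pics/{n}0.png'),(0,0),1.0).astype(float)
    IM[n]=(cam(n),[cv2.Sobel(g,-1,1,0),cv2.Sobel(g,-1,0,1)])
def score(n,A,B):
    C,(gx,gy)=IM[n]; t=np.linspace(.04,.96,40)[:,None]
    p=proj(C,A+(B-A)*t); d=p[-1]-p[0]; nn=np.array([-d[1],d[0]])/np.linalg.norm(d)
    s=np.zeros(40)
    for c in range(3):
        s+=np.abs(map_coordinates(gx[...,c],p[:,::-1].T,order=1)*nn[0]+map_coordinates(gy[...,c],p[:,::-1].T,order=1)*nn[1])
    return np.minimum(s,400).mean()
E_={'scene':[((-80,85,130),(-80,-85,130)),((-80,85,130),(80,85,130)),((80,-85,130),(-80,-85,130)),((-80,85,130),(-80,85,90)),((-80,-85,130),(-80,-85,90))],
   'side':[((-80,85,130),(-80,-85,130)),((-80,85,130),(80,85,130)),((80,-85,130),(-80,-85,130)),((80,85,130),(80,-85,130))]}
def tot(v,names=('scene','side')):
    x,y,a=v; w=np.radians(a); R=np.array([[np.cos(w),-np.sin(w),0],[np.sin(w),np.cos(w),0],[0,0,1]]); o=np.array([x,y,0])
    return -sum(score(n,o+R@np.array(A)/1e3,o+R@np.array(B)/1e3) for n in names for A,B in E_[n])
bd=[(.538,.564),(.453,.479),(59,65)]
for names in (('scene',),('side',),('scene','side')):
    r=differential_evolution(tot,bd,args=(names,),seed=1,maxiter=40,popsize=12); print(names,r.x.round(4),round(r.fun))
x,y,a=r.x; w=np.radians(a); f=np.array([np.cos(w),np.sin(w)]); l=np.array([-f[1],f[0]]); F=np.array([x,y])
def tr(v):
    q=lambda Y,Z:np.array([*(F-f*v[0]+l*Y),Z]); e=[(.082,.019),(-.082,.019),(-.082,.089),(.082,.089)]
    return sum(score('scene',q(*e[i]),q(*e[(i+1)%4])) for i in range(4))
ds=np.arange(.083,.100,.0005); sc=[tr([d]) for d in ds]; print('plate x',-ds[np.argmax(sc)].round(4), np.round(sc).astype(int).tolist())
print('hole',[(lambda p:(round(float(p@f),4),round(float(p@l),4)))(ray(IM['scene'][0],[(220.7,169.2)],.062)[0][:2]-F)])
E
python3 edge.py
```

```text
('scene',) [ 0.55    0.4646 60.3096] -1798
('side',) [ 0.5495  0.464  62.2596] -1310
('scene', 'side') [ 0.5496  0.4643 62.0385] -3095
plate x -0.0945 [1112, 1152, 1194, 1239, 1284, 1317, 1341, 1366, 1391, 1416, 1442, 1466, 1487, 1504, 1516, 1524, 1530, 1536, 1543, 1550, 1557, 1562, 1568, 1572, 1571, 1569, 1568, 1565, 1553, 1532, 1509, 1482, 1449, 1413]
hole [(-0.0942, -0.0011)]
```

```bash
sed -i 's/^F=.*/F=np.array([.5496,.4643]);yF=62.1/' filt.py
python3 - <<'E'
from filt import *
H=F-f*.0945
print('H',H); plan([*(H+f*(.013-.1306)),.0495],yF,1)
s=robot.sense(); print(s['ft_force'],s['t'])
E
```

```text
H [0.50538063 0.38078415]
pos [0.4248 0.2318 0.0495] yaw 62.2 dyaw -0.1 total [0.0255 0.0451 0.    ]
[np.float64(1.294), np.float64(0.04), np.float64(-0.001), np.float64(0.002)]
[ 0.72763602  0.17569765 -0.54285169] 6.45
```

>>> play_rows(
  increments=[
    {"tx": 0.2,"ty": 0.04,"tz": 0.0,"twist": 0.0,"grip": 0.0},
    {"tx": 0.25,"ty": 0.0,"tz": 0.0,"twist": 0.0,"grip": 0.0},
    {"tx": 0.2,"ty": 0.0,"tz": 0.0,"twist": 0.0,"grip": 0.0},
    {"tx": 0.15,"ty": 0.0,"tz": 0.0,"twist": 0.0,"grip": 0.0},
    {"tx": 0.1,"ty": 0.0,"tz": 0.0,"twist": 0.0,"grip": 0.0},
  ],
)

```text
t: 6.95
eef_pos: [0.4433, 0.2636, 0.0491]
orientation: [[0.466, 0.885, 0.0], [0.885, -0.466, 0.0], [0.0, 0.0, -1.0]]
ft_force: [-0.7, 0.1, -0.6]
grip_width: 0.248
gripper_force: 40.0
```

>>> play_rows(
  increments=[
    {"tx": 0.08,"ty": 0.0,"tz": 0.0,"twist": 0.0,"grip": 0.0},
    {"tx": 0.08,"ty": 0.0,"tz": 0.0,"twist": 0.0,"grip": 0.0},
    {"tx": 0.08,"ty": 0.0,"tz": 0.0,"twist": 0.0,"grip": 0.0},
  ],
)

```text
t: 7.25
eef_pos: [0.4474, 0.2712, 0.049]
orientation: [[0.467, 0.884, -0.0], [0.884, -0.467, -0.0], [-0.0, -0.0, -1.0]]
ft_force: [0.3, 0.1, -0.5]
grip_width: 0.252
gripper_force: 40.0
```

```bash
cat > st.py <<'E'
from filt import *
s=robot.sense(); q=np.array(s['eef_pos']); x=np.array(s['orientation'])[:2,0]
n=q[:2]+x*.1306-F
print('t',s['t'],'TCP',q.round(4),'nib in box x,y',(n@f).round(4),(n@l).round(4),'ax z',(q[2]+.019).round(4))
g=np.array(s['ft_force']); print('force along f,l,z',(g[:2]@f).round(2),(g[:2]@l).round(2),g[2].round(2),'M',np.round(s['moment'],2),'yaw',np.degrees(np.arctan2(x[1],x[0])).round(2))
E
python3 st.py
```

```text
t 7.25 TCP [0.4474 0.2712 0.049 ] nib in box x,y -0.0879 0.0001 ax z 0.068
force along f,l,z 0.2 -0.21 -0.47 M [-0.06  0.16 -0.03] yaw 62.18
```

No contact force with the nib past the plate face. Another 10 mm in, then lower by 15 mm to hook behind the lip.

>>> play_rows(
  increments=[
    {"tx": 0.1,"ty": 0.0,"tz": 0.0,"twist": 0.0,"grip": 0.0},
    {"tx": 0.1,"ty": 0.0,"tz": 0.0,"twist": 0.0,"grip": 0.0},
    {"tx": 0.05,"ty": 0.0,"tz": 0.0,"twist": 0.0,"grip": 0.0},
    {"tx": 0.0,"ty": 0.0,"tz": 0.0,"twist": 0.0,"grip": 0.0},
  ],
)

```text
t: 7.65
eef_pos: [0.4523, 0.2804, 0.0491]
orientation: [[0.466, 0.885, 0.0], [0.885, -0.466, 0.0], [0.0, 0.0, -1.0]]
ft_force: [-0.3, -0.3, -1.3]
grip_width: 0.254
gripper_force: 40.0
```

```bash
python3 st.py
```

```text
t 7.65 TCP [0.4523 0.2804 0.0491] nib in box x,y -0.0775 0.0002 ax z 0.0681
force along f,l,z -0.38 0.11 -1.26 M [-0.06  0.15  0.  ] yaw 62.21
```

>>> play_rows(
  increments=[
    {"tx": 0.0,"ty": 0.0,"tz": 0.12,"twist": 0.0,"grip": 0.0},
    {"tx": 0.0,"ty": 0.0,"tz": 0.12,"twist": 0.0,"grip": 0.0},
    {"tx": 0.0,"ty": 0.0,"tz": 0.08,"twist": 0.0,"grip": 0.0},
    {"tx": 0.0,"ty": 0.0,"tz": 0.03,"twist": 0.0,"grip": 0.0},
  ],
)

```text
t: 8.05
eef_pos: [0.4518, 0.2797, 0.0344]
orientation: [[0.467, 0.884, -0.001], [0.884, -0.467, -0.001], [-0.001, -0.0, -1.0]]
ft_force: [-0.4, 0.2, -1.3]
grip_width: 0.246
gripper_force: 40.0
```

```bash
python3 st.py
```

```text
t 8.05 TCP [0.4518 0.2797 0.0344] nib in box x,y -0.0783 0.0003 ax z 0.0534
force along f,l,z -0.02 0.46 -1.32 M [-0.08  0.14 -0.04] yaw 62.19
```

>>> play_rows(
  increments=[
    {"tx": -0.05,"ty": 0.0,"tz": 0.0,"twist": 0.0,"grip": 0.0},
    {"tx": -0.05,"ty": 0.0,"tz": 0.0,"twist": 0.0,"grip": 0.0},
    {"tx": -0.05,"ty": 0.0,"tz": 0.0,"twist": 0.0,"grip": 0.0},
    {"tx": -0.05,"ty": 0.0,"tz": 0.0,"twist": 0.0,"grip": 0.0},
  ],
)

```text
t: 8.45
eef_pos: [0.4488, 0.2735, 0.0353]
orientation: [[0.466, 0.885, 0.001], [0.885, -0.466, 0.001], [0.002, 0.001, -1.0]]
ft_force: [1.7, 3.8, -2.3]
grip_width: 0.251
gripper_force: 40.0
```

```bash
python3 st.py
```

```text
t 8.45 TCP [0.4488 0.2735 0.0353] nib in box x,y -0.0852 0.0 ax z 0.0543
force along f,l,z 4.15 0.24 -2.28 M [ 0.68 -0.28  0.06] yaw 62.2
```

>>> play_rows(
  increments=[
    {"tx": -0.025,"ty": 0.0,"tz": 0.0,"twist": 0.0,"grip": 0.0},
    {"tx": -0.025,"ty": 0.0,"tz": 0.0,"twist": 0.0,"grip": 0.0},
  ],
)

```text
t: 8.65
eef_pos: [0.4483, 0.2726, 0.0354]
orientation: [[0.466, 0.885, 0.002], [0.885, -0.466, 0.002], [0.003, 0.001, -1.0]]
ft_force: [2.6, 4.1, -4.0]
grip_width: 0.248
gripper_force: 40.0
```

```bash
python3 st.py
```

```text
t 8.65 TCP [0.4483 0.2726 0.0354] nib in box x,y -0.0862 0.0001 ax z 0.0544
force along f,l,z 4.82 -0.36 -4.0 M [ 0.6  -0.34 -0.02] yaw 62.24
```

>>> play_rows(
  increments=[
    {"tx": -0.025,"ty": 0.0,"tz": 0.0,"twist": 0.0,"grip": 0.0},
    {"tx": -0.025,"ty": 0.0,"tz": 0.0,"twist": 0.0,"grip": 0.0},
  ],
)

```text
t: 8.85
eef_pos: [0.4474, 0.2709, 0.0354]
orientation: [[0.466, 0.885, 0.002], [0.885, -0.466, 0.002], [0.003, 0.001, -1.0]]
ft_force: [1.9, 4.2, -4.0]
grip_width: 0.248
gripper_force: 40.0
```

```bash
python3 st.py
```

```text
t 8.85 TCP [0.4474 0.2709 0.0354] nib in box x,y -0.0882 0.0001 ax z 0.0544
force along f,l,z 4.58 0.26 -4.04 M [ 0.62 -0.34 -0.07] yaw 62.25
```

Engaged: the tray is sliding at about 4.7 N, and the arm yields about 2 N/mm. Pulling 24 mm up to the earliest stop position.

>>> play_rows(
  increments=[
    {"tx": -0.04,"ty": 0.0,"tz": 0.0,"twist": 0.0,"grip": 0.0},
    {"tx": -0.05,"ty": 0.0,"tz": 0.0,"twist": 0.0,"grip": 0.0},
    {"tx": -0.05,"ty": 0.0,"tz": 0.0,"twist": 0.0,"grip": 0.0},
    {"tx": -0.05,"ty": 0.0,"tz": 0.0,"twist": 0.0,"grip": 0.0},
    {"tx": -0.05,"ty": 0.0,"tz": 0.0,"twist": 0.0,"grip": 0.0},
  ],
)

```text
t: 9.35
eef_pos: [0.443, 0.2625, 0.0354]
orientation: [[0.466, 0.885, 0.002], [0.885, -0.466, 0.002], [0.003, 0.001, -1.0]]
ft_force: [3.5, 5.2, -4.5]
grip_width: 0.247
gripper_force: 40.0
```

```bash
python3 st.py
```

```text
t 9.35 TCP [0.443  0.2625 0.0354] nib in box x,y -0.0976 0.0001 ax z 0.0544
force along f,l,z 6.25 -0.67 -4.52 M [ 0.71 -0.39 -0.06] yaw 62.25
```

>>> play_rows(
  increments=[
    {"tx": -0.05,"ty": 0.0,"tz": 0.0,"twist": 0.0,"grip": 0.0},
    {"tx": -0.05,"ty": 0.0,"tz": 0.0,"twist": 0.0,"grip": 0.0},
    {"tx": -0.05,"ty": 0.0,"tz": 0.0,"twist": 0.0,"grip": 0.0},
    {"tx": -0.05,"ty": 0.0,"tz": 0.0,"twist": 0.0,"grip": 0.0},
    {"tx": -0.05,"ty": 0.0,"tz": 0.0,"twist": 0.0,"grip": 0.0},
  ],
)

```text
t: 9.85
eef_pos: [0.4383, 0.2536, 0.0354]
orientation: [[0.465, 0.885, 0.002], [0.885, -0.465, 0.002], [0.003, 0.001, -1.0]]
ft_force: [1.8, 4.5, -4.5]
grip_width: 0.248
gripper_force: 40.0
```

```bash
python3 st.py
```

```text
t 9.85 TCP [0.4383 0.2536 0.0354] nib in box x,y -0.1077 0.0002 ax z 0.0544
force along f,l,z 4.79 0.55 -4.45 M [ 0.75 -0.29 -0.04] yaw 62.26
```

>>> play_rows(
  increments=[
    {"tx": -0.05,"ty": 0.0,"tz": 0.0,"twist": 0.0,"grip": 0.0},
    {"tx": -0.05,"ty": 0.0,"tz": 0.0,"twist": 0.0,"grip": 0.0},
    {"tx": -0.025,"ty": 0.0,"tz": 0.0,"twist": 0.0,"grip": 0.0},
    {"tx": -0.025,"ty": 0.0,"tz": 0.0,"twist": 0.0,"grip": 0.0},
    {"tx": -0.025,"ty": 0.0,"tz": 0.0,"twist": 0.0,"grip": 0.0},
  ],
)

```text
t: 10.35
eef_pos: [0.4349, 0.2474, 0.0354]
orientation: [[0.465, 0.885, 0.002], [0.885, -0.465, 0.002], [0.003, 0.001, -1.0]]
ft_force: [2.7, 4.6, -3.8]
grip_width: 0.246
gripper_force: 40.0
```

>>> play_rows(
  increments=[
    {"tx": -0.025,"ty": 0.0,"tz": 0.0,"twist": 0.0,"grip": 0.0},
    {"tx": -0.025,"ty": 0.0,"tz": 0.0,"twist": 0.0,"grip": 0.0},
    {"tx": -0.025,"ty": 0.0,"tz": 0.0,"twist": 0.0,"grip": 0.0},
    {"tx": -0.025,"ty": 0.0,"tz": 0.0,"twist": 0.0,"grip": 0.0},
  ],
)

```text
t: 10.75
eef_pos: [0.4331, 0.2439, 0.0354]
orientation: [[0.465, 0.885, 0.002], [0.885, -0.465, 0.002], [0.003, 0.001, -1.0]]
ft_force: [2.4, 4.6, -3.9]
grip_width: 0.247
gripper_force: 40.0
```

>>> play_rows(
  increments=[
    {"tx": -0.025,"ty": 0.0,"tz": 0.0,"twist": 0.0,"grip": 0.0},
    {"tx": -0.025,"ty": 0.0,"tz": 0.0,"twist": 0.0,"grip": 0.0},
    {"tx": -0.025,"ty": 0.0,"tz": 0.0,"twist": 0.0,"grip": 0.0},
    {"tx": -0.025,"ty": 0.0,"tz": 0.0,"twist": 0.0,"grip": 0.0},
  ],
)

```text
t: 11.15
eef_pos: [0.4312, 0.2403, 0.0354]
orientation: [[0.465, 0.885, 0.002], [0.885, -0.465, 0.002], [0.003, 0.001, -1.0]]
ft_force: [1.5, 3.9, -3.6]
grip_width: 0.245
gripper_force: 40.0
```

>>> play_rows(
  increments=[
    {"tx": -0.025,"ty": 0.0,"tz": 0.0,"twist": 0.0,"grip": 0.0},
    {"tx": -0.025,"ty": 0.0,"tz": 0.0,"twist": 0.0,"grip": 0.0},
    {"tx": -0.025,"ty": 0.0,"tz": 0.0,"twist": 0.0,"grip": 0.0},
    {"tx": -0.025,"ty": 0.0,"tz": 0.0,"twist": 0.0,"grip": 0.0},
  ],
)

```text
t: 11.55
eef_pos: [0.4288, 0.2355, 0.0353]
orientation: [[0.466, 0.885, 0.001], [0.885, -0.466, 0.001], [0.001, 0.0, -1.0]]
ft_force: [0.5, 2.6, -0.5]
grip_width: 0.25
gripper_force: 40.0
```

The force dropped to 2.6 N at about 50 mm out, which may be the catch dropping in. Continuing in fine steps.

```bash
python3 st.py
```

```text
t 11.55 TCP [0.4288 0.2355 0.0353] nib in box x,y -0.1281 -0.0001 ax z 0.0543
force along f,l,z 2.51 0.8 -0.54 M [ 0.71 -0.24  0.06] yaw 62.2
```

>>> play_rows(
  increments=[
    {"tx": -0.025,"ty": 0.0,"tz": 0.0,"twist": 0.0,"grip": 0.0},
    {"tx": -0.025,"ty": 0.0,"tz": 0.0,"twist": 0.0,"grip": 0.0},
  ],
)

```text
t: 11.75
eef_pos: [0.4278, 0.2337, 0.0352]
orientation: [[0.466, 0.885, 0.001], [0.885, -0.466, 0.0], [0.001, 0.0, -1.0]]
ft_force: [1.3, 3.1, 0.6]
grip_width: 0.246
gripper_force: 40.0
```

```bash
python3 st.py
```

```text
t 11.75 TCP [0.4278 0.2337 0.0352] nib in box x,y -0.1302 -0.0001 ax z 0.0542
force along f,l,z 3.37 0.3 0.63 M [ 0.82 -0.33  0.  ] yaw 62.2
```

>>> play_rows(
  increments=[
    {"tx": -0.025,"ty": 0.0,"tz": 0.0,"twist": 0.0,"grip": 0.0},
    {"tx": -0.025,"ty": 0.0,"tz": 0.0,"twist": 0.0,"grip": 0.0},
  ],
)

```text
t: 11.95
eef_pos: [0.4276, 0.233, 0.0354]
orientation: [[0.466, 0.885, 0.002], [0.885, -0.466, 0.002], [0.003, 0.001, -1.0]]
ft_force: [3.7, 7.3, -2.1]
grip_width: 0.254
gripper_force: 40.0
```

```bash
python3 st.py
```

```text
t 11.95 TCP [0.4276 0.233  0.0354] nib in box x,y -0.1309 -0.0001 ax z 0.0544
force along f,l,z 8.21 0.12 -2.06 M [ 1.56 -0.6   0.05] yaw 62.23
```

The force rose to 8.2 N with almost no motion, so this is the stop. One more mm to confirm, then hold.

>>> play_rows(
  increments=[
    {"tx": -0.025,"ty": 0.0,"tz": 0.0,"twist": 0.0,"grip": 0.0},
    {"tx": 0.0,"ty": 0.0,"tz": 0.0,"twist": 0.0,"grip": 0.0},
    {"tx": 0.0,"ty": 0.0,"tz": 0.0,"twist": 0.0,"grip": 0.0},
  ],
)

```text
t: 12.25
eef_pos: [0.4275, 0.2328, 0.0355]
orientation: [[0.465, 0.885, 0.003], [0.885, -0.465, 0.002], [0.003, 0.001, -1.0]]
ft_force: [4.5, 8.1, -3.2]
grip_width: 0.249
gripper_force: 40.0
```

```bash
python3 st.py
```

```text
t 12.25 TCP [0.4275 0.2328 0.0355] nib in box x,y -0.1311 -0.0 ax z 0.0545
force along f,l,z 9.23 -0.23 -3.21 M [ 1.54 -0.66 -0.  ] yaw 62.26
```

>>> play_rows(
  increments=[
    {"tx": -0.025,"ty": 0.0,"tz": 0.0,"twist": 0.0,"grip": 0.0},
    {"tx": -0.0125,"ty": 0.0,"tz": 0.0,"twist": 0.0,"grip": 0.0},
    {"tx": 0.0,"ty": 0.0,"tz": 0.0,"twist": 0.0,"grip": 0.0},
  ],
)

```text
t: 12.55
eef_pos: [0.4275, 0.2326, 0.0356]
orientation: [[0.465, 0.885, 0.004], [0.885, -0.465, 0.004], [0.005, 0.002, -1.0]]
ft_force: [5.8, 10.4, -4.6]
grip_width: 0.249
gripper_force: 40.0
```

```bash
python3 st.py
```

```text
t 12.55 TCP [0.4275 0.2326 0.0356] nib in box x,y -0.1313 -0.0001 ax z 0.0546
force along f,l,z 11.9 -0.29 -4.61 M [ 1.92 -0.91  0.02] yaw 62.3
```

The hard stop is confirmed at 11.9 N with no motion. Together with the earlier friction drop, this indicates the catch is in. Now easing forward to unload.

>>> play_rows(
  increments=[
    {"tx": 0.1,"ty": 0.0,"tz": 0.0,"twist": 0.0,"grip": 0.0},
    {"tx": 0.1,"ty": 0.0,"tz": 0.0,"twist": 0.0,"grip": 0.0},
    {"tx": 0.1,"ty": 0.0,"tz": 0.0,"twist": 0.0,"grip": 0.0},
    {"tx": 0.05,"ty": 0.0,"tz": 0.0,"twist": 0.0,"grip": 0.0},
    {"tx": 0.0,"ty": 0.0,"tz": 0.0,"twist": 0.0,"grip": 0.0},
  ],
)

```text
t: 13.05
eef_pos: [0.4318, 0.2417, 0.0348]
orientation: [[0.466, 0.885, -0.001], [0.885, -0.466, -0.001], [-0.001, -0.0, -1.0]]
ft_force: [-0.1, -0.4, -0.9]
grip_width: 0.248
gripper_force: 40.0
```

```bash
python3 st.py
python3 - <<'E'
from h import *
a=robot.capture('wrist')[:,:,::-1]; cv2.imwrite('pics/w7.png',a); b=cv2.imread('pics/w6.png')
# compare hook appearance in the camera before (free) and now: shank, collar, handle edges
for y in (10,60,120,170,195,215,250):
    g=lambda im:np.abs(np.diff(im[y,215:290].astype(int).sum(1)))
    e=lambda im:(215+np.where(g(im)>70)[0]).tolist()
    print(y,e(b),e(a))
for n,im in(('before',b),('now',a)):
    c=im[170:225,248:258].astype(int).mean(1); print(n,c[::3].round().astype(int).tolist()[:19])
E
```

```text
t 13.05 TCP [0.4318 0.2417 0.0348] nib in box x,y -0.1213 0.0002 ax z 0.0538
force along f,l,z -0.42 -0.1 -0.86 M [-0.12  0.07 -0.01] yaw 62.2
10 [243, 268, 269] [229, 240, 254, 259, 277]
60 [243, 258] [243, 268]
120 [244, 259] [243, 244, 259]
170 [244, 245, 259] [244, 245, 258, 259]
195 [234, 235, 268, 269] [234, 235, 268, 269]
215 [230, 231, 273, 274] [230, 231, 273, 274]
250 [] []
before [[92, 92, 96], [93, 94, 97], [92, 92, 96], [94, 94, 97], [59, 66, 74], [9, 52, 75], [24, 80, 113], [24, 80, 113], [23, 79, 112], [20, 77, 110], [24, 78, 110], [22, 77, 109], [23, 78, 110], [22, 76, 105], [18, 74, 106], [19, 45, 70], [19, 45, 76], [22, 52, 84], [20, 52, 88]]
now [[92, 91, 95], [92, 91, 95], [92, 92, 95], [93, 92, 96], [57, 64, 72], [16, 52, 74], [21, 79, 110], [21, 79, 112], [21, 78, 111], [20, 77, 109], [24, 78, 109], [21, 77, 108], [22, 77, 107], [19, 75, 104], [19, 74, 104], [10, 41, 65], [17, 42, 74], [21, 49, 83], [23, 53, 88]]
```

The hook has not shifted in the grip. Raising 14.7 mm, then backing out.

>>> play_rows(
  increments=[
    {"tx": 0.0,"ty": 0.0,"tz": -0.12,"twist": 0.0,"grip": 0.0},
    {"tx": 0.0,"ty": 0.0,"tz": -0.15,"twist": 0.0,"grip": 0.0},
    {"tx": 0.0,"ty": 0.0,"tz": -0.1,"twist": 0.0,"grip": 0.0},
    {"tx": 0.0,"ty": 0.0,"tz": 0.0,"twist": 0.0,"grip": 0.0},
  ],
)

```text
t: 13.5
eef_pos: [0.4325, 0.2422, 0.0507]
orientation: [[0.466, 0.885, 0.001], [0.885, -0.466, 0.001], [0.001, 0.001, -1.0]]
ft_force: [0.3, -0.0, -2.1]
grip_width: 0.248
gripper_force: 40.0
```

>>> play_rows(
  increments=[
    {"tx": -0.08,"ty": 0.0,"tz": 0.0,"twist": 0.0,"grip": 0.0},
    {"tx": -0.08,"ty": 0.0,"tz": 0.0,"twist": 0.0,"grip": 0.0},
    {"tx": -0.08,"ty": 0.0,"tz": 0.0,"twist": 0.0,"grip": 0.0},
    {"tx": -0.08,"ty": 0.0,"tz": 0.0,"twist": 0.0,"grip": 0.0},
  ],
)

```text
t: 13.9
eef_pos: [0.4257, 0.2301, 0.0497]
orientation: [[0.467, 0.884, -0.0], [0.884, -0.467, -0.0], [-0.0, -0.0, -1.0]]
ft_force: [-0.3, 0.4, -1.2]
grip_width: 0.253
gripper_force: 40.0
```

```bash
python3 st.py
```

```text
t 13.9 TCP [0.4257 0.2301 0.0497] nib in box x,y -0.1343 0.0001 ax z 0.0687
force along f,l,z 0.18 0.47 -1.16 M [-0.12  0.09  0.01] yaw 62.18
```

>>> play_rows(
  increments=[
    {"tx": -0.12,"ty": 0.0,"tz": 0.0,"twist": 0.0,"grip": 0.0},
    {"tx": -0.16,"ty": 0.0,"tz": 0.0,"twist": 0.0,"grip": 0.0},
    {"tx": -0.2,"ty": 0.0,"tz": 0.0,"twist": 0.0,"grip": 0.0},
    {"tx": -0.17,"ty": 0.0,"tz": 0.0,"twist": 0.0,"grip": 0.0},
    {"tx": 0.0,"ty": 0.0,"tz": 0.0,"twist": 0.0,"grip": 0.0},
  ],
)

```text
t: 14.4
eef_pos: [0.4132, 0.2063, 0.0498]
orientation: [[0.468, 0.884, -0.001], [0.884, -0.468, -0.0], [-0.001, -0.001, -1.0]]
ft_force: [0.5, -0.3, -0.6]
grip_width: 0.246
gripper_force: 40.0
```

>>> play_rows(
  increments=[
    {"tx": 0.0,"ty": 0.0,"tz": -0.4,"twist": 0.0,"grip": 0.0},
    {"tx": 0.0,"ty": 0.0,"tz": -0.6,"twist": 0.0,"grip": 0.0},
    {"tx": 0.0,"ty": 0.0,"tz": -0.6,"twist": 0.0,"grip": 0.0},
    {"tx": 0.0,"ty": 0.0,"tz": -0.3,"twist": 0.0,"grip": 0.0},
    {"tx": 0.0,"ty": 0.0,"tz": 0.0,"twist": 0.0,"grip": 0.0},
  ],
)

```text
t: 14.9
eef_pos: [0.4148, 0.2084, 0.1271]
orientation: [[0.466, 0.885, 0.002], [0.885, -0.466, 0.003], [0.003, 0.001, -1.0]]
ft_force: [0.0, -0.0, -1.2]
grip_width: 0.247
gripper_force: 40.0
```

```bash
python3 st.py; python3 -c "
from h import *
plan([.5418,.0902,.1],58.4,1)"
```

```text
t 14.9 TCP [0.4148 0.2084 0.1271] nib in box x,y -0.1586 -0.0003 ax z 0.1461
force along f,l,z 0.01 -0.03 -1.23 M [-0.02  0.08 -0.05] yaw 62.22
pos [0.4148 0.2084 0.1271] yaw 62.22 dyaw -3.82 total [ 0.127  -0.1182 -0.0271]
[np.float64(-1.136), np.float64(4.187), np.float64(0.677), np.float64(0.064)]
```

Carrying the hook back over the rest.

>>> play_rows(
  increments=[
    {"tx": -0.1,"ty": 0.3,"tz": 0.0,"twist": 0.01,"grip": 0.0},
    {"tx": -0.15,"ty": 0.55,"tz": 0.0,"twist": 0.01,"grip": 0.0},
    {"tx": -0.2,"ty": 0.7,"tz": 0.0,"twist": 0.01,"grip": 0.0},
    {"tx": -0.2,"ty": 0.7,"tz": 0.0,"twist": 0.01,"grip": 0.0},
    {"tx": -0.2,"ty": 0.7,"tz": 0.0,"twist": 0.01,"grip": 0.0},
  ],
)

```text
t: 15.4
eef_pos: [0.5008, 0.1184, 0.1245]
orientation: [[0.513, 0.858, -0.002], [0.858, -0.513, -0.001], [-0.002, -0.001, -1.0]]
ft_force: [0.3, 0.4, -0.7]
grip_width: 0.247
gripper_force: 40.0
```

>>> play_rows(
  increments=[
    {"tx": -0.15,"ty": 0.6,"tz": 0.0,"twist": 0.007,"grip": 0.0},
    {"tx": -0.1,"ty": 0.4,"tz": 0.0,"twist": 0.007,"grip": 0.0},
    {"tx": -0.03,"ty": 0.2,"tz": 0.2,"twist": 0.0,"grip": 0.0},
    {"tx": 0.0,"ty": 0.0,"tz": 0.3,"twist": 0.0,"grip": 0.0},
    {"tx": 0.0,"ty": 0.0,"tz": 0.0,"twist": 0.0,"grip": 0.0},
  ],
)

```text
t: 15.9
eef_pos: [0.5334, 0.086, 0.1031]
orientation: [[0.524, 0.852, -0.005], [0.852, -0.524, -0.001], [-0.004, -0.003, -1.0]]
ft_force: [-0.5, -0.3, -0.9]
grip_width: 0.245
gripper_force: 40.0
```

>>> play_rows(
  increments=[
    {"tx": 0.0,"ty": 0.0,"tz": 0.0,"twist": 0.0,"grip": 0.0},
    {"tx": 0.0,"ty": 0.0,"tz": 0.0,"twist": 0.0,"grip": 0.0},
    {"tx": 0.0,"ty": 0.0,"tz": 0.0,"twist": 0.0,"grip": 0.0},
  ],
)

```text
t: 16.2
eef_pos: [0.5356, 0.0866, 0.1061]
orientation: [[0.524, 0.852, 0.0], [0.852, -0.524, 0.0], [0.001, 0.0, -1.0]]
ft_force: [-0.2, -0.3, 0.2]
grip_width: 0.247
gripper_force: 40.0
```

```bash
python3 -c "
from h import *
plan([.5418,.0902,.0371],58.4,1);print(robot.sense()['ft_force'])"
```

```text
pos [0.5356 0.0866 0.1061] yaw 58.42 dyaw -0.02 total [ 0.0062  0.0036 -0.069 ]
[np.float64(0.157), np.float64(0.086), np.float64(1.726), np.float64(0.0)]
[-0.22875088 -0.25421272  0.17770692]
```

>>> play_rows(
  increments=[
    {"tx": 0.157,"ty": 0.086,"tz": 0.3,"twist": 0.0,"grip": 0.0},
    {"tx": 0.0,"ty": 0.0,"tz": 0.4,"twist": 0.0,"grip": 0.0},
    {"tx": 0.0,"ty": 0.0,"tz": 0.25,"twist": 0.0,"grip": 0.0},
    {"tx": 0.0,"ty": 0.0,"tz": 0.0,"twist": 0.0,"grip": 0.0},
    {"tx": 0.0,"ty": 0.0,"tz": 0.0,"twist": 0.0,"grip": 0.0},
  ],
)

```text
t: 16.7
eef_pos: [0.5419, 0.0894, 0.0677]
orientation: [[0.525, 0.851, -0.0], [0.851, -0.525, -0.0], [-0.0, -0.0, -1.0]]
ft_force: [0.4, -0.3, 0.1]
grip_width: 0.245
gripper_force: 40.0
```

>>> play_rows(
  increments=[
    {"tx": 0.0,"ty": 0.0,"tz": 0.0,"twist": 0.0,"grip": 0.0},
    {"tx": 0.0,"ty": 0.0,"tz": 0.0,"twist": 0.0,"grip": 0.0},
  ],
)

```text
t: 16.9
eef_pos: [0.5423, 0.0895, 0.0684]
orientation: [[0.525, 0.851, 0.001], [0.851, -0.525, 0.0], [0.001, 0.001, -1.0]]
ft_force: [-0.4, 1.2, 0.0]
grip_width: 0.247
gripper_force: 40.0
```

```bash
python3 -c "
from h import *
plan([.5418,.0902,.0371],58.4,1);print(robot.sense()['ft_force'])"
```

```text
pos [0.5423 0.0895 0.0684] yaw 58.35 dyaw 0.05 total [-0.0005  0.0007 -0.0313]
[np.float64(0.007), np.float64(-0.019), np.float64(0.782), np.float64(-0.001)]
[-0.40979362  1.15943518  0.00683629]
```

>>> play_rows(
  increments=[
    {"tx": 0.0,"ty": -0.02,"tz": 0.25,"twist": 0.0,"grip": 0.0},
    {"tx": 0.0,"ty": 0.0,"tz": 0.25,"twist": 0.0,"grip": 0.0},
    {"tx": 0.0,"ty": 0.0,"tz": 0.15,"twist": 0.0,"grip": 0.0},
    {"tx": 0.0,"ty": 0.0,"tz": 0.08,"twist": 0.0,"grip": 0.0},
    {"tx": 0.0,"ty": 0.0,"tz": 0.03,"twist": 0.0,"grip": 0.0},
  ],
)

```text
t: 17.4
eef_pos: [0.5406, 0.0898, 0.037]
orientation: [[0.525, 0.851, -0.002], [0.851, -0.525, -0.0], [-0.001, -0.001, -1.0]]
ft_force: [-3.7, -0.1, 9.3]
grip_width: 0.248
gripper_force: 40.0
```

>>> play_rows(
  increments=[
    {"tx": 0.0,"ty": 0.0,"tz": 0.0,"twist": 0.0,"grip": 0.0},
    {"tx": 0.0,"ty": 0.0,"tz": 0.0,"twist": 0.0,"grip": 0.0},
  ],
)

```text
t: 17.6
eef_pos: [0.5415, 0.0899, 0.0376]
orientation: [[0.525, 0.851, 0.001], [0.851, -0.525, 0.0], [0.0, 0.0, -1.0]]
ft_force: [-0.1, -0.5, -1.0]
grip_width: 0.249
gripper_force: 40.0
```

Seated within 0.5 mm with no load. Releasing and lifting clear.

>>> play_rows(
  increments=[
    {"tx": 0.0,"ty": 0.0,"tz": 0.01,"twist": 0.0,"grip": 0.27},
    {"tx": 0.0,"ty": 0.0,"tz": 0.0,"twist": 0.0,"grip": 0.35},
    {"tx": 0.0,"ty": 0.0,"tz": 0.0,"twist": 0.0,"grip": 0.6},
    {"tx": 0.0,"ty": 0.0,"tz": 0.0,"twist": 0.0,"grip": 0.8},
    {"tx": 0.0,"ty": 0.0,"tz": 0.0,"twist": 0.0,"grip": 0.8},
  ],
)

```text
t: 18.1
eef_pos: [0.5412, 0.09, 0.0371]
orientation: [[0.525, 0.851, 0.0], [0.851, -0.525, 0.0], [0.0, 0.0, -1.0]]
ft_force: [0.1, -0.4, 0.2]
grip_width: 0.584
gripper_force: 0.0
```

>>> play_rows(
  increments=[
    {"tx": 0.0,"ty": 0.0,"tz": 0.0,"twist": 0.0,"grip": 0.8},
    {"tx": 0.0,"ty": 0.0,"tz": 0.0,"twist": 0.0,"grip": 0.8},
    {"tx": 0.0,"ty": 0.0,"tz": 0.0,"twist": 0.0,"grip": 0.8},
    {"tx": 0.0,"ty": 0.0,"tz": 0.0,"twist": 0.0,"grip": 0.8},
    {"tx": 0.0,"ty": 0.0,"tz": 0.0,"twist": 0.0,"grip": 0.8},
  ],
)

```text
t: 18.6
eef_pos: [0.5412, 0.0899, 0.037]
orientation: [[0.525, 0.851, -0.0], [0.851, -0.525, 0.0], [-0.0, -0.0, -1.0]]
ft_force: [0.3, -0.2, 0.0]
grip_width: 0.799
gripper_force: 0.0
```

>>> play_rows(
  increments=[
    {"tx": 0.0,"ty": 0.0,"tz": -0.3,"twist": 0.0,"grip": 0.8},
    {"tx": 0.0,"ty": 0.0,"tz": -0.6,"twist": 0.0,"grip": 0.8},
    {"tx": 0.0,"ty": 0.0,"tz": -0.9,"twist": 0.0,"grip": 0.8},
    {"tx": 0.0,"ty": 0.0,"tz": -1.0,"twist": 0.0,"grip": 0.8},
    {"tx": 0.0,"ty": 0.0,"tz": -1.0,"twist": 0.0,"grip": 0.8},
  ],
)

```text
t: 19.1
eef_pos: [0.5409, 0.0896, 0.1912]
orientation: [[0.525, 0.851, 0.0], [0.851, -0.525, -0.0], [-0.0, 0.0, -1.0]]
ft_force: [0.5, -0.1, -1.3]
grip_width: 0.802
gripper_force: 0.0
```

>>> play_rows(
  increments=[
    {"tx": -0.5,"ty": 0.8,"tz": -0.5,"twist": 0.0,"grip": 0.8},
    {"tx": -0.5,"ty": 0.8,"tz": 0.0,"twist": 0.0,"grip": 0.8},
    {"tx": -0.3,"ty": 0.5,"tz": 0.0,"twist": 0.0,"grip": 0.8},
    {"tx": 0.0,"ty": 0.0,"tz": 0.0,"twist": 0.0,"grip": 0.8},
    {"tx": 0.0,"ty": 0.0,"tz": 0.0,"twist": 0.0,"grip": 0.8},
  ],
)

```text
t: 19.6
eef_pos: [0.5852, 0.0014, 0.2095]
orientation: [[0.526, 0.851, -0.0], [0.851, -0.526, 0.0], [0.0, -0.0, -1.0]]
ft_force: [-0.6, 0.7, 0.9]
grip_width: 0.803
gripper_force: 0.0
```

Run:
```python
from h import *
a=robot.capture('scene')[:,:,::-1].copy(); b=robot.capture('side')[:,:,::-1].copy()
a0=cv2.imread('pics/scene0.png'); b0=cv2.imread('pics/side0.png')
z=lambda im,x0,x1,y0,y1:cv2.resize(im[y0:y1,x0:x1],None,fx=3,fy=3,interpolation=cv2.INTER_CUBIC)
top=np.hstack([z(a,180,320,100,200),z(b,180,300,235,335)])
bot=np.hstack([z(a,255,325,190,285),z(a0,255,325,190,285),z(b,212,277,130,225),z(b0,212,277,130,225)])
W=min(top.shape[1],800); 
out=np.zeros((585,810,3),np.uint8); out[:300,:top.shape[1]]=top; out[300:585,:bot.shape[1]]=bot
cv2.imwrite('pics/final.png',out[:,:800]); s=robot.sense(); print(s['t'],s['eef_pos'],s['ft_force'],s['grip_width'])
```

```text
19.7 [0.58494742 0.00295972 0.20905389] [-0.89409315  1.19066154 -0.27009258] 0.8008202339223146
```

View pics/final.png

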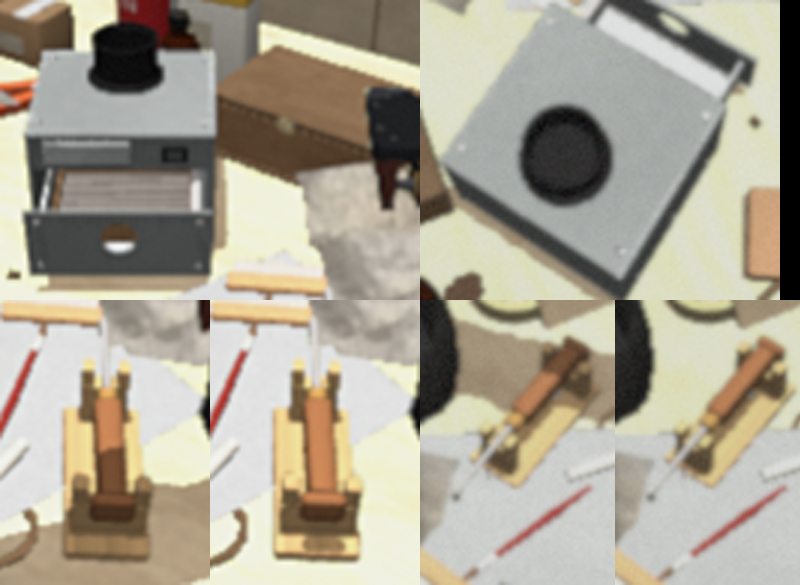

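The tray is out and the hook lies in its rest as in the first picture. The bystanders haven't moved and the gripper is clear. Handing in.

```bash
python3 -c "
from station import robot
print(robot.sign_off())"
```

```text
the job is handed in; nothing more can be done
None
```

The job is handed in: the tray is drawn out about 54 mm to its stop and the hook is back level in its rest. The catch cannot be seen, but the pull force fell just before the stop as it would when the catch drops in. The highest reading on the filter was about 13 N, and nothing else was moved.

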